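# Load loaf tins into the spring-loaded tin dispenser

### The arm

A 7-joint arm with a two-finger parallel gripper is mounted at the origin on the work surface. World frame = base frame: x ahead of the robot, y to its left, z up, the work surface at z = 0. Lengths are in m, angles in rad, forces in N, time in s.
With the tool pointing down it reaches from about 0.425 to 0.875 m from the base axis. Payload 4.7 kg.
Tool frame: the origin (TCP) lies between the finger pads; the fingertips stand 14 mm ahead of it and the grasp point (between the pads) lies 5 mm behind it; z points along the fingers, y is the line along which they close (so a half turn about z gives the same grasp; the last joint's range is limited). The gripper opens to 87 mm and grips with 3 to 60 N. Pads are 19 mm wide; open, the fingers measure 117 mm over their backs; the gripper's body (75 mm by 190 mm) begins 51 mm behind the grasp point.
Start: joints at [-1.113, 0.321, -0.07, 1.45, 0.023, 1.371, -0.057], TCP at [0.279, 0.587, 0.237] pointing down, gripper open.
Joint ranges: [-2.86, 2.86], [-0.3, 2.09], [-1.38, 1.24], [0.06, 2.45], [-1.56, 4.7], [0.09, 2.05], [-2.69, 2.69]. Speed limits (rad/s): [2.57, 2.57, 3.14, 3.14, 3.14, 3.14, 3.14].

### API

Orientations are given as a rotation vector (axis times angle).
In Python, from bench import ctrl gives the robot as it stands.
- The arm moves only by the shell command python3 -m inch 'ROWS' [OPENING] [FORCE]. ROWS is JSON, a list of rows, each a list of 6 numbers: the shift along the world's x, y, z in mm, then the turn, a rotation vector about the world's x, y, z in degrees. In form: [[tx, ty, tz, rx, ry, rz], ...]. A call has 1 to 20 rows; each row is the pose to reach, as a shift and turn from the pose commanded when the call began; what a row does not reach only later rows make up. A row lasts 1/8 s, in which the tool goes at most 62.5 mm and 10.7 degrees, less where a joint would pass 70% of its speed; a pose out of reach is approached as far as the arm can. A call with a gripper value outside its range is refused whole. OPENING is the finger opening in mm, from 0 to 87, set as the call begins (- or left out, the last holds). The fingers move at their own pace and stop on an object; FORCE is the grip in N (left out, the last holds). Time passes only in rows, so rows that repeat a pose let the fingers close. It gives the time, the measured TCP pose, the force, the opening and the grip force at its end, in the units of the state.
- ctrl.get_state(): the state, without advancing time (a new reading comes with each control period).
- ctrl.get_image(name): name is "scene" or "top" or "wrist"; returns (picture, depth): 384x512x3 uint8, red, green, blue; 384x512 float32, m along the optical axis (not along the pixel's ray), 0 where there is no reading.
- ctrl.camera_params(name): a dict with "mtx" (3x3 intrinsics, pixels), "T" (4x4, takes a point from camera to world coordinates). Camera axes: x right, y down, z forward; pixel columns grow to the right and rows downward; lengths in m; the calibration is good to about 2 mm. A picture is of the moment at which its call begins: read the wrist's pose just before it. camera_params takes no time and is no camera call; for the wrist camera it gives the pose at the moment of the call.
- ctrl.close_job(): hands the job in; it is judged then, once.
The state is a dict: "time": time; "joint_positions": joint angles; "qd": joint speeds; "joint_torque": joint torques, N m; "position": TCP position; "tool_rot": TCP orientation; "ft_force": force on the tool from outside, world axes, zero at the start; "torque": the same for the moment, N m; "grip_width": opening from 0.0 (shut) to 1.0 (fully open); "grip_force": force on a finger pad.
Only numpy, scipy, OpenCV 4.12 (cv2) and the standard library are available. Lean on these libraries where they do the work, as an engineer would, in place of code of your own. Each camera call takes 0.05 s, during which the arm holds its last target. There are 200 camera calls.

### The job

Load the two matching long narrow loaf tins into the spring-loaded tin dispenser, base up as they lie. Lay each one flat in the well and press it straight down against the spring until the catches at both ends snap over it, so that the two tins finish as one pile held down under the catches. Leave the wide tin, the round mould and everything else on the bench where they are.

Things in the scene. Friction and masses are not known exactly. Their poses are not given: they have to be found in the camera images.
- dispenser: the tin dispenser, fixed to the bench: steel base plate 220 x 110 x 12 mm, four upright corner angles and a column at either end. Origin at the centre of its underside, x along the well's length, y across, z up. Well 152 mm long, 68 mm wide. The middle 100 mm of both long sides is open from the base up, so fingers holding a tin by its long sides pass freely; they may also follow it down
- well_mouth (a point): centre of the well's mouth, 150 mm above the bench, where the corner angles end; above it they flare outwards by 7 mm up to 167 mm. Axes as the dispenser's. A tin only laid in rests on the catches or on the pile, its underside 118 to 135 mm above the bench
- catches (a point): centre of the well at the height of the catch noses' undersides, 121 mm above the bench. At the middle of each end hangs a sprung flap, 20 mm wide, sloping in and down from a pivot at 151 mm to a nose that covers the last 10 mm of a tin. A tin going down pushes the flaps out; with its top below 121 mm (push to about 110 mm to be sure) they snap over it and it stays down when let go
- platform (a joint): how far the white sprung platform in the well has sunk, m: 0 is up (its top 118 mm above the bench, under the catch noses), 0.096 the bottom stop. The spring lifts with about 8 N at the top, 13.5 N at the bottom (platform weighs 2.5 N); pressing a tin home takes about 5 to 12 N. Reads about 0.037 with one tin caught, 0.077 with two
- tin_a: long narrow loaf tin of bare dark steel, lying base up (a closed flat-topped block to the gripper): 140 mm long (its x axis), 56 mm wide (y), 40 mm high; origin at the centre of its underside (the open rim), z up; weighs about 0.15 to 0.3 kg; its two ends are alike, either way round will do
- tin_b: long narrow loaf tin of bare dark steel, lying base up (a closed flat-topped block to the gripper): 140 mm long (its x axis), 56 mm wide (y), 40 mm high; origin at the centre of its underside (the open rim), z up; weighs about 0.15 to 0.3 kg; its two ends are alike, either way round will do (the other of the matching pair)
- wide_tin: bystander: a wider loaf tin, base up, 150 x 98 x 50 mm, too wide for the dispenser; origin at the centre of its underside, x along its length
- round_mould: bystander: a round tapered cake mould, base up, 112 mm across, 48 mm high; origin at the centre of its underside
- jar: bystander: a yellow jar with a purple lid, 84 mm across, 120 mm high; origin at the centre of its underside
- bowl: bystander: a steel mixing bowl, 200 mm across, 85 mm high; origin at the centre of its underside
- scraper: bystander: a dough scraper lying flat, 130 x 95 mm, 20 mm high at its wooden grip; origin near its middle on the bench
Things that resemble listed ones, but are neither listed nor needed, are in the scene too. What is shaped like the tin_a but blue or red is not meant.

How it is judged:
On the way:
1. one of the two long narrow tins is pressed down under the catches (((z of tin_a in the frame of dispenser below 0.084 m and horizontal distance between tin_a and dispenser below 0.012 m and angle between tin_a's own z axis and vertical below 0.08 rad) or (z of tin_b in the frame of dispenser below 0.084 m and horizontal distance between tin_b and dispenser below 0.012 m and angle between tin_b's own z axis and vertical below 0.08 rad))), for 0.2 s.
At the end, for the whole second after the job is handed in: both long narrow tins lie in the dispenser's well one on the other, within 12 mm of its centre and level within 0.08 rad, each with its underside less than 84 mm above the dispenser's underside (so its top is under the catches), the platform sunk by more than 72 mm, and at rest (z of each of tin_a, tin_b in the frame of dispenser below 0.084 m and horizontal distance between each of tin_a, tin_b and dispenser below 0.012 m and angle between each of tin_a, tin_b's own z axis and vertical below 0.08 rad and value of joint platform above 0.072 m and linear speed of each of tin_a, tin_b below 0.02 m/s); the robot touches nothing.
It fails at once if another thing on the bench (wide tin, round mould, jar, bowl, scraper) is moved by more than 40 mm (distance of any of wide_tin, round_mould, jar, bowl, scraper from where it was at the start of the episode above 0.04 m).
It also fails if it takes over 72 s, if anything falls off the work surface, if the arm or the gripper's body presses on something with over 40 N, if the wrist force passes 120 N, or if a joint passes its speed limit or range.

## Working session

There is one attempt and no reset: what is moved stays moved. The work goes in short steps, Python scripts to look and compute and a shell command to move; the robot and the scene stay as the last step left them, time stands still between calls to the robot, and variables do not carry over. Pictures are saved under pics/ and viewed, at most 10 in all, crops included, and the job is handed in when it is done.

```bash
mkdir -p pics; ls; cat > h.py <<'E'
import numpy as np, cv2
from bench import ctrl
def grab(n,tag):
    T=ctrl.camera_params(n); im,d=ctrl.get_image(n)
    cv2.imwrite(f'pics/{tag}.png',im[:,:,::-1]); np.savez(f'/tmp/{tag}.npz',im=im,d=d,K=T['mtx'],T=T['T'])
    return cloud(d,T['mtx'],T['T'])
def cloud(d,K,T):
    v,u=np.indices(d.shape); K=np.array(K);T=np.array(T)
    p=np.stack([(u-K[0,2])*d/K[0,0],(v-K[1,2])*d/K[1,1],d],-1)
    w=p@T[:3,:3].T+T[:3,3]; w[d==0]=np.nan; return w
E
python3 - <<'E'
from h import *
for n in('scene','top'):
    w=grab(n,n+'0'); print(n,np.array(ctrl.camera_params(n)['T']).round(2).tolist())
s=ctrl.get_state(); print(s['time'],s['position'],s['tool_rot'])
E
```

```text
pics
scene [[0.55, 0.49, -0.68, 1.48], [0.83, -0.34, 0.43, -0.68], [-0.02, -0.8, -0.6, 0.99], [0.0, 0.0, 0.0, 1.0]]
top [[-0.03, -0.99, 0.1, 0.3], [-1.0, 0.03, -0.01, -0.04], [0.0, -0.1, -1.0, 1.88], [0.0, 0.0, 0.0, 1.0]]
0.1 [0.2789257  0.586589   0.23557522] [-6.91256297e-01 -3.06431094e+00  2.67279121e-03]
```

View pics/scene0.png

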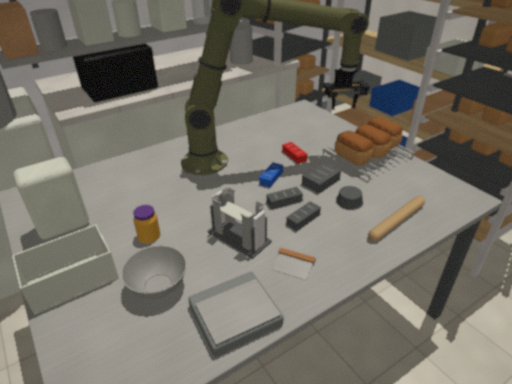

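View pics/top0.png

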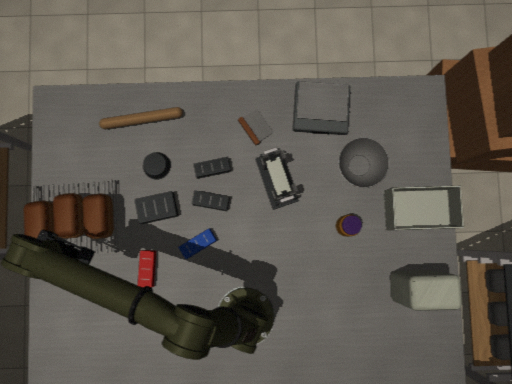

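The top view shows the dispenser at about (279,178), the two dark narrow tins at about (212,167) and (210,200), the wide tin at (156,207) and the mould at (155,165). I'll measure these in the point cloud.

```bash
cat >> h.py <<'E'
def rect(w,c,r,z0,z1):
    m=(np.hypot(w[...,0]-c[0],w[...,1]-c[1])<r)&(w[...,2]>z0)&(w[...,2]<z1)
    n,l,st,_=cv2.connectedComponentsWithStats(m.astype(np.uint8),connectivity=8)
    if n<2: return None
    p=w[l==1+np.argmax(st[1:,4])]
    (cx,cy),(a,b),t=cv2.minAreaRect((p[:,:2]*1000).astype(np.float32))
    if a<b: a,b,t=b,a,t+90
    return dict(n=len(p),c=(round(cx,1),round(cy,1)),size=(round(a,1),round(b,1)),yaw=round((t+90)%180-90,1),z=np.round(np.percentile(p[:,2],[5,50,95])*1000,1))
E
python3 - <<'E'
from h import *
f=np.load('/tmp/top0.npz'); w=cloud(f['d'],f['K'],f['T'])
for n,(u,v) in dict(A=(212,167),B=(210,200),wide=(156,207),mould=(155,165),blue=(198,243),plat=(279,178)).items():
    print(n,w[v,u].round(3),rect(w,w[v,u],.12,.03,.06))
c=w[178,279]
print('disp>105',rect(w,c,.14,.10,.2)); print('base',rect(w,c,.15,.006,.2))
E
```

```text
A [0.587 0.117 0.043] {'n': 490, 'c': (590.8, 119.7), 'size': (139.3, 58.0), 'yaw': -79.6, 'z': array([32.9, 40.3, 47.8])}
B [0.457 0.128 0.038] {'n': 489, 'c': (457.6, 129.7), 'size': (140.2, 56.0), 'yaw': 78.2, 'z': array([33.5, 40.4, 48.1])}
wide [0.435 0.339 0.047] {'n': 968, 'c': (436.2, 343.4), 'size': (150.9, 99.3), 'yaw': -79.4, 'z': array([42.1, 50. , 56.9])}
mould [0.601 0.341 0.047] {'n': 456, 'c': (605.2, 344.2), 'size': (92.0, 90.4), 'yaw': -1.5, 'z': array([36.6, 48.1, 55.5])}
blue [0.29  0.178 0.034] {'n': 513, 'c': (289.4, 184.6), 'size': (141.2, 55.9), 'yaw': -60.4, 'z': array([32.8, 40.4, 48.1])}
plat [ 0.526 -0.142  0.121] {'n': 3, 'c': (574.4, -85.9), 'size': (5.5, 1.7), 'yaw': 44.4, 'z': array([38.1, 45.7, 46.7])}
disp>105 {'n': 949, 'c': (536.0, -137.0), 'size': (202.5, 90.4), 'yaw': 17.0, 'z': array([111.8, 122.3, 165.7])}
base {'n': 1555, 'c': (543.6, -137.7), 'size': (241.7, 131.3), 'yaw': 16.3, 'z': array([  8.3, 116. , 162.6])}
```

```bash
python3 -m inch '[[312,-467,0,0,0,-54.2],[312,-467,0,0,0,-54.2],[312,-467,0,0,0,-54.2],[312,-467,0,0,0,-54.2],[312,-467,0,0,0,-54.2],[312,-467,0,0,0,-54.2],[312,-467,0,0,0,-54.2],[312,-467,0,0,0,-54.2],[312,-467,0,0,0,-54.2],[312,-467,0,0,0,-54.2],[312,-467,0,0,0,-54.2],[312,-467,0,0,0,-54.2],[312,-467,0,0,0,-54.2],[312,-467,0,0,0,-54.2]]' 87 30
python3 - <<'E'
from h import *
s=ctrl.get_state(); print(s['position'],s['tool_rot'],s['qd'].round(3) if hasattr(s['qd'],'round') else s['qd'])
w=grab('wrist','wr1')
print(rect(w,(.591,.12),.12,.034,.046)); print(rect(w,(.457,.13),.12,.034,.046))
E
```

```text
time: 1.85
position: [0.5908, 0.121, 0.2367]
tool_rot: [-2.01, -2.415, -0.0]
ft_force: [0.3, -0.6, -0.9]
grip_width: 1.0
grip_force: 0.0
[0.59081716 0.1209567  0.23667669] [-2.00964938e+00 -2.41466436e+00 -4.39978419e-04] [ 0.005 -0.001  0.004 -0.001 -0.001  0.001 -0.001]
{'n': 4979, 'c': (590.9, 116.8), 'size': (139.3, 56.0), 'yaw': -79.7, 'z': array([39.2, 40.6, 41.9])}
{'n': 5414, 'c': (458.2, 125.9), 'size': (139.4, 56.7), 'yaw': 78.5, 'z': array([39.1, 40.7, 42. ])}
```

View pics/wr1.png

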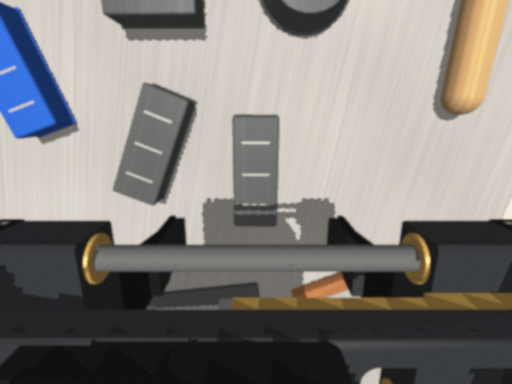

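The wrist view shows both tins: A at about (256,170), almost aligned with the gripper, and B at about (154,143). I'm going down on A.

```bash
python3 -m inch '[[0,-4,-60,0,0,0],[0,-4,-120,0,0,0],[0,-4,-170,0,0,0],[0,-4,-200,0,0,0],[0,-4,-214,0,0,0],[0,-4,-214,0,0,0],[0,-4,-214,0,0,0]]' 
python3 -m inch '[[0,0,0,0,0,0],[0,0,0,0,0,0],[0,0,0,0,0,0],[0,0,0,0,0,0],[0,0,0,0,0,0],[0,0,0,0,0,0],[0,0,0,0,0,0],[0,0,0,0,0,0]]' 0 50
```

```text
time: 2.78
position: [0.5925, 0.1163, 0.0243]
tool_rot: [2.01, 2.412, 0.004]
ft_force: [0.3, -0.1, 0.3]
grip_width: 1.0
grip_force: 0.0
time: 3.78
position: [0.5911, 0.1161, 0.0227]
tool_rot: [-2.011, -2.413, 0.0]
ft_force: [-2.0, -0.1, 2.9]
grip_width: 0.639
grip_force: 50.0
```

```bash
python3 -m inch '[[0,0,60,0,0,0],[0,0,120,0,0,0],[0,0,180,0,0,0],[-40,-60,220,0,0,-10],[-80,-100,260,0,0,-20],[-110,-150,290,0,0,-30],[-140,-200,297,0,0,-40],[-170,-250,297,0,0,-50],[-170,-288,297,0,0,-60],[-170,-288,297,0,0,-70],[-170,-288,297,0,0,-80],[-170,-288,297,0,0,-83.4],[-170,-288,297,0,0,-83.4],[-170,-288,297,0,0,-83.4],[-170,-288,297,0,0,-83.4]]' 
python3 - <<'E'
from h import *
w=grab('wrist','wr2'); 
c=(.538,-.138)
for z in [(.006,.014),(.112,.122),(.155,.175)]: print(rect(w,c,.14,*z))
E
```

```text
time: 5.65
position: [0.4211, -0.1719, 0.3194]
tool_rot: [3.107, 0.465, -0.0]
ft_force: [0.0, -1.6, -2.6]
grip_width: 0.639
grip_force: 50.0
{'n': 1054, 'c': (544.5, -91.0), 'size': (139.2, 19.8), 'yaw': 17.2, 'z': array([10.8, 12.5, 13.7])}
{'n': 5367, 'c': (546.2, -137.5), 'size': (114.9, 56.1), 'yaw': 17.1, 'z': array([117.3, 118.7, 119.9])}
{'n': 57, 'c': (573.9, -86.6), 'size': (8.7, 5.4), 'yaw': -63.6, 'z': array([156. , 161.2, 166.8])}
```

View pics/wr2.png

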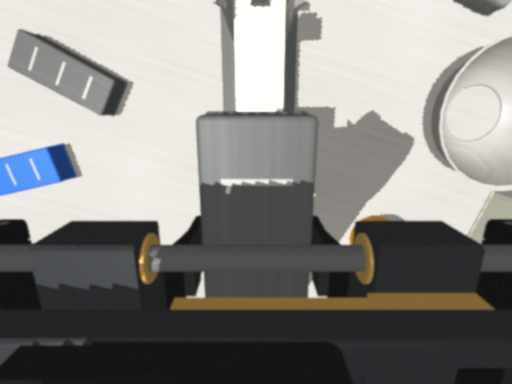

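The carried tin hides the near part of the well. The far part shows at about (262,55), and the yaw is 17.1°. I'll combine both clouds to get the centre along the well.

```bash
python3 - <<'E'
from h import *
from numpy import *
t=radians(17.1); R=array([[cos(t),sin(t)],[-sin(t),cos(t)]])
c0=array([.538,-.138])
for n in('top0','wr2'):
    f=load(f'/tmp/{n}.npz'); w=cloud(f['d'],f['K'],f['T']); p=w[...,:2]-c0
    if n=='top0': p=p-array([.0003,-0.0]) - array([0,.0034])
    q=(p@R.T)*1000; z=w[...,2]*1000
    near=(abs(q[...,0])<130)&(abs(q[...,1])<75)
    for a,b in [(7,17),(110,124),(140,170)]:
        m=near&(z>a)&(z<b)
        if n=='wr2': m&=q[...,0]>-20
        for lo in range(-120,120,20):
            s=m&(q[...,0]>=lo)&(q[...,0]<lo+20)
            if s.sum()>3: print(n,(a,b),lo,s.sum(),'x',q[...,0][s].min().round(1),q[...,0][s].max().round(1),'y',q[...,1][s].min().round(1),q[...,1][s].max().round(1))
im=load('/tmp/top0.npz')['im'][130:230,230:330]; cv2.imwrite('pics/topcrop.png',cv2.resize(im[:,:,::-1],None,fx=6,fy=6,interpolation=cv2.INTER_CUBIC))
E
```

```text
top0 (7, 17) -120 52 x -116.5 -100.3 y -55.5 68.6
top0 (7, 17) -100 33 x -99.7 -80.1 y -65.8 62.1
top0 (7, 17) -80 27 x -79.8 -63.3 y -69.2 53.2
top0 (7, 17) -60 23 x -57.1 -40.3 y -51.3 53.2
top0 (7, 17) -40 48 x -39.7 -20.2 y -67.0 70.4
top0 (7, 17) -20 54 x -19.9 -0.2 y -72.4 73.9
top0 (7, 17) 0 49 x 0.1 19.2 y -74.8 61.2
top0 (7, 17) 20 48 x 20.2 39.9 y -65.8 72.3
top0 (7, 17) 40 37 x 41.3 59.7 y -64.6 68.4
top0 (7, 17) 60 21 x 60.5 79.4 y -71.0 73.2
top0 (7, 17) 80 21 x 80.1 98.9 y -66.1 69.2
top0 (7, 17) 100 9 x 100.1 115.5 y -58.5 51.4
top0 (110, 124) -120 7 x -103.8 -100.2 y -36.9 34.6
top0 (110, 124) -100 14 x -99.7 -87.0 y -40.2 37.9
top0 (110, 124) -80 33 x -72.9 -60.4 y -35.1 26.9
top0 (110, 124) -60 68 x -59.5 -40.2 y -28.8 26.7
top0 (110, 124) -40 66 x -39.8 -20.6 y -29.1 26.3
top0 (110, 124) -20 67 x -19.8 -0.3 y -28.6 26.3
top0 (110, 124) 0 61 x 0.3 19.8 y -28.5 26.1
top0 (110, 124) 20 67 x 20.3 40.0 y -28.4 26.4
top0 (110, 124) 40 67 x 40.4 59.7 y -28.7 35.3
top0 (110, 124) 60 27 x 60.3 76.5 y -35.0 26.6
top0 (110, 124) 80 8 x 87.7 95.8 y -37.4 37.4
top0 (140, 170) -
[... 174 characters left out ...]
 y -45.2 40.8
top0 (140, 170) 40 21 x 46.8 58.7 y -46.9 43.3
top0 (140, 170) 60 75 x 60.2 79.9 y -46.6 40.5
top0 (140, 170) 80 65 x 80.3 98.3 y -38.4 31.9
wr2 (7, 17) -20 349 x -19.2 -0.5 y -57.2 52.1
wr2 (7, 17) 0 353 x 0.6 20.0 y -56.2 52.9
wr2 (7, 17) 20 366 x 20.0 40.0 y -57.0 52.4
wr2 (7, 17) 40 339 x 40.0 59.9 y -56.3 53.0
wr2 (7, 17) 60 170 x 60.0 79.6 y -57.1 52.5
wr2 (7, 17) 80 23 x 80.2 89.7 y -56.3 51.7
wr2 (110, 124) -20 912 x -19.5 -0.0 y -30.0 25.2
wr2 (110, 124) 0 950 x 0.0 19.9 y -29.8 26.1
wr2 (110, 124) 20 998 x 20.2 40.0 y -29.2 25.6
wr2 (110, 124) 40 1108 x 40.1 60.0 y -40.0 35.8
wr2 (110, 124) 60 186 x 60.0 65.4 y -36.1 32.3
wr2 (140, 170) 40 218 x 47.0 57.3 y -46.2 42.8
```

View pics/topcrop.png

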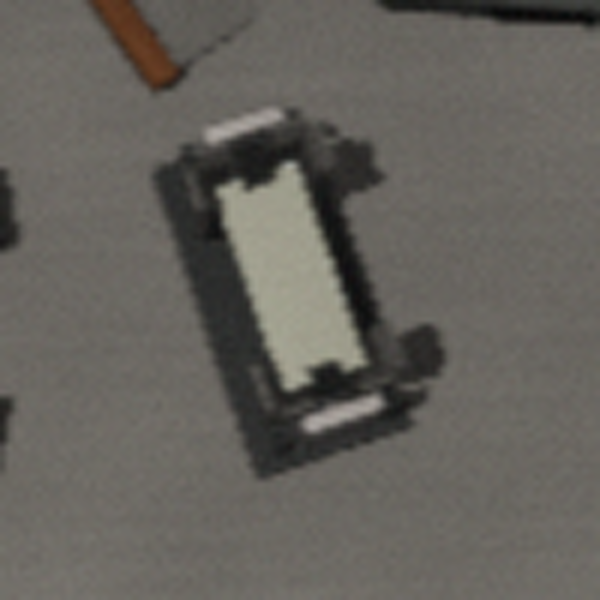

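Centre of the well is (535.7, -140.8) with yaw 17.1°. I'll move over the mouth and start the insertion.

```bash
python3 -m inch '[[55,15,0,0,0,0],[114,31,-20,0,0,0],[114,31,-60,0,0,0],[114,31,-105,0,0,0],[114,31,-120,0,0,0],[114,31,-120,0,0,0],[114,31,-120,0,0,0],[114,31,-130,0,0,0],[114,31,-140,0,0,0],[114,31,-150,0,0,0],[114,31,-156,0,0,0],[114,31,-156,0,0,0]]'
```

```text
time: 7.2
position: [0.5347, -0.1409, 0.1628]
tool_rot: [-3.107, -0.464, 0.002]
ft_force: [-0.3, -0.6, -2.4]
grip_width: 0.638
grip_force: 50.0
```

```bash
python3 -m inch '[[0,0,-8,0,0,0],[0,0,-16,0,0,0],[0,0,-24,0,0,0],[0,0,-32,0,0,0],[0,0,-40,0,0,0],[0,0,-48,0,0,0],[0,0,-56,0,0,0],[0,0,-64,0,0,0],[0,0,-70,0,0,0],[0,0,-71,0,0,0],[0,0,-71,0,0,0]]'
```

```text
time: 8.57
position: [0.5352, -0.141, 0.0926]
tool_rot: [-3.107, -0.464, 0.0]
ft_force: [-2.4, 0.5, 5.6]
grip_width: 0.637
grip_force: 50.0
```

```bash
python3 -m inch '[[0,0,0,0,0,0],[0,0,0,0,0,0],[0,0,0,0,0,0],[0,0,0,0,0,0],[0,0,0,0,0,0]]' 80
python3 -m inch '[[0,0,40,0,0,0],[0,0,80,0,0,0],[0,0,130,0,0,0],[0,0,180,0,0,0],[-60,-18,225,0,0,0],[-114,-31,225,0,0,0],[-114,-31,225,0,0,0],[-114,-31,225,0,0,0]]'
python3 - <<'E'
from h import *
w=grab('wrist','wr3')
c=(.536,-.141)
print(rect(w,c,.14,.06,.135)); print(ctrl.get_state()['position'])
E
```

```text
time: 9.2
position: [0.5351, -0.141, 0.0925]
tool_rot: [3.107, 0.464, 0.0]
ft_force: [-0.1, 0.4, 0.0]
grip_width: 0.916
grip_force: 0.0
time: 10.2
position: [0.4213, -0.1717, 0.3178]
tool_rot: [-3.106, -0.463, -0.003]
ft_force: [0.7, -0.5, 0.0]
grip_width: 0.92
grip_force: 0.0
{'n': 7145, 'c': (534.8, -141.2), 'size': (156.3, 75.9), 'yaw': 17.3, 'z': array([ 99. , 121.7, 124.2])}
[ 0.42174637 -0.17129466  0.31741636]
```

View pics/wr3.png

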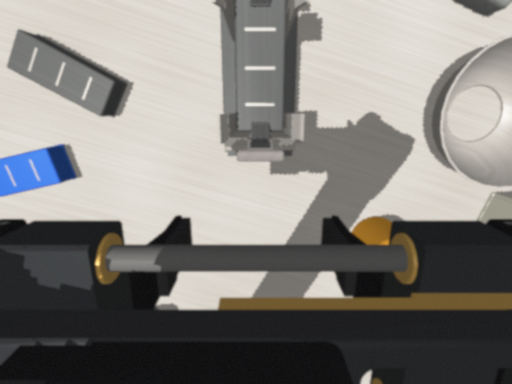

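The tin is in the well with its top at 121.7 mm, held under the catches. The view shows it at about (262,70). Next is B.

```bash
python3 -m inch '[[37,60,0,0,0,10],[37,120,-20,0,0,20],[37,180,-40,0,0,30],[37,240,-60,0,0,40],[37,298,-80,0,0,50],[37,298,-80,0,0,61.5],[37,298,-80,0,0,61.5],[37,298,-80,0,0,61.5],[37,298,-80,0,0,61.5]]' 87
python3 - <<'E'
from h import *
s=ctrl.get_state(); print(s['position'],s['tool_rot'])
w=grab('wrist','wr4')
print(rect(w,(.458,.126),.12,.034,.046))
E
```

```text
time: 11.38
position: [0.4586, 0.1252, 0.2377]
tool_rot: [2.437, 1.983, 0.0]
ft_force: [-0.4, 0.6, 0.2]
grip_width: 1.002
grip_force: 0.0
[0.45861409 0.12518337 0.23774644] [2.43665627e+00 1.98264945e+00 4.99907456e-04]
{'n': 4988, 'c': (458.1, 126.1), 'size': (138.6, 56.1), 'yaw': 78.3, 'z': array([39.2, 40.7, 41.9])}
```

```bash
python3 -m inch '[[-0.5,1,-60,0,0,0],[-0.5,1,-120,0,0,0],[-0.5,1,-170,0,0,0],[-0.5,1,-200,0,0,0],[-0.5,1,-215,0,0,0],[-0.5,1,-215,0,0,0],[-0.5,1,-215,0,0,0]]' 
python3 -m inch '[[0,0,0,0,0,0],[0,0,0,0,0,0],[0,0,0,0,0,0],[0,0,0,0,0,0],[0,0,0,0,0,0],[0,0,0,0,0,0],[0,0,0,0,0,0],[0,0,0,0,0,0]]' 0 50
```

```text
time: 12.3
position: [0.4589, 0.1274, 0.024]
tool_rot: [2.433, 1.986, 0.004]
ft_force: [0.9, 0.9, 0.0]
grip_width: 0.999
grip_force: 0.0
time: 13.3
position: [0.4577, 0.1271, 0.0227]
tool_rot: [2.433, 1.987, 0.0]
ft_force: [-0.6, -0.6, 3.0]
grip_width: 0.639
grip_force: 50.0
```

```bash
python3 -m inch '[[0,0,60,0,0,0],[0,0,120,0,0,0],[0,0,180,0,0,0],[20,-50,210,0,0,-10],[40,-100,215,0,0,-20],[60,-150,215,0,0,-30],[78,-200,215,0,0,-40],[78,-250,215,0,0,-50],[78,-267.6,215,0,0,-61.3],[78,-267.6,205,0,0,-61.3],[78,-267.6,180,0,0,-61.3],[78,-267.6,175,0,0,-61.3],[78,-267.6,175,0,0,-61.3],[78,-267.6,175,0,0,-61.3]]'
```

```text
time: 15.05
position: [0.5362, -0.1402, 0.1983]
tool_rot: [3.106, 0.471, 0.002]
ft_force: [-0.1, 0.3, -2.1]
grip_width: 0.639
grip_force: 50.0
```

```bash
python3 -m inch '[[0,-0.5,-10,0,0,0],[0,-0.5,-20,0,0,0],[0,-0.5,-30,0,0,0],[0,-0.5,-38,0,0,0],[0,-0.5,-46,0,0,0],[0,-0.5,-48,0,0,0],[0,-0.5,-48,0,0,0]]'
```

```text
time: 15.92
position: [0.5378, -0.1411, 0.151]
tool_rot: [3.105, 0.47, 0.007]
ft_force: [3.4, 0.9, 4.8]
grip_width: 0.64
grip_force: 50.0
```

```bash
python3 -m inch '[[0,0,-8,0,0,0],[0,0,-16,0,0,0],[0,0,-24,0,0,0],[0,0,-32,0,0,0],[0,0,-40,0,0,0],[0,0,-48,0,0,0],[0,0,-56,0,0,0],[0,0,-59,0,0,0],[0,0,-59,0,0,0],[0,0,-59,0,0,0]]'
```

```text
time: 17.18
position: [0.5376, -0.141, 0.0916]
tool_rot: [3.106, 0.469, 0.007]
ft_force: [2.8, 0.9, 6.0]
grip_width: 0.642
grip_force: 50.0
```

```bash
python3 -m inch '[[0,0,0,0,0,0],[0,0,0,0,0,0],[0,0,0,0,0,0],[0,0,0,0,0,0],[0,0,0,0,0,0]]' 80
python3 -m inch '[[0,0,40,0,0,0],[0,0,80,0,0,0],[0,0,130,0,0,0],[0,0,180,0,0,0],[-60,-18,225,0,0,0],[-114,-31,225,0,0,0],[-114,-31,225,0,0,0],[-114,-31,225,0,0,0],[-114,-31,225,0,0,0]]'
python3 - <<'E'
from h import *
w=grab('wrist','wr5'); c=(.536,-.141)
t=np.radians(17.1); q=(w[...,:2]-c)@np.array([[np.cos(t),-np.sin(t)],[np.sin(t),np.cos(t)]])
m=(abs(q[...,1])<22)&(w[...,2]>.1)&(w[...,2]<.135)
for lo in(-.06,-.03,0,.03):
    s=m&(q[...,0]>lo)&(q[...,0]<lo+.03); print(lo,s.sum(),np.median(w[...,2][s]))
for lo in(-.025,0):
    s=m&(q[...,1]>lo)&(q[...,1]<lo+.025)&(abs(q[...,0])<.05); print('y',lo,s.sum(),np.median(w[...,2][s]))
grab('scene','scene1'); im=cv2.imread('pics/scene1.png')[170:270,180:300]; cv2.imwrite('pics/sc1crop.png',cv2.resize(im,None,fx=5,fy=5,interpolation=cv2.INTER_CUBIC))
E
```

```text
time: 17.8
position: [0.5355, -0.1411, 0.0904]
tool_rot: [3.106, 0.469, -0.001]
ft_force: [-0.1, 0.6, -0.2]
grip_width: 0.913
grip_force: 0.0
time: 18.92
position: [0.4224, -0.1713, 0.315]
tool_rot: [3.105, 0.471, -0.002]
ft_force: [-0.4, -0.2, -0.6]
grip_width: 0.919
grip_force: 0.0
-0.06 1355 0.12183181534239623
-0.03 1397 0.12177797914240235
0 1497 0.12175154358724577
0.03 1759 0.12177848147719861
y -0.025 2178 0.12183614579022778
y 0 2180 0.12186912969208608
```

View pics/sc1crop.png

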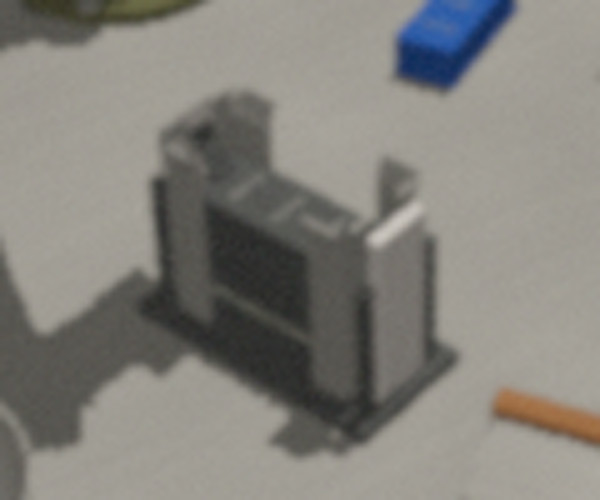

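View pics/wr5.png

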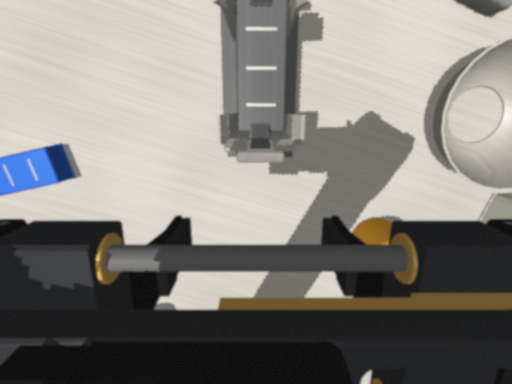

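Both tins sit level in the well, with the upper one's top at 121.8 mm under the catches. The scene crop shows the 80 mm pile at about (260,260) with the platform edge low. The robot is clear, so I'm handing the job in.

```bash
python3 -c "
from bench import ctrl
print(ctrl.close_job())"
```

```text
the job is handed in; nothing more can be done
None
```

Both long narrow tins are in the dispenser as one level pile held under the catches; the job was handed in at about 19 s with nothing else on the bench touched, and no verdict came back.

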